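# Stow the carving tools and snap the keeper bar shut

## Robot

A 6-joint arm with a two-finger parallel gripper is mounted at the origin on the work surface. World frame = base frame: x ahead of the robot, y to its left, z up, the work surface at z = 0. Lengths are in mm, angles in rad, forces in N, time in s.
With the tool pointing down it reaches from about 350 to 975 mm from the base axis. Payload 7.1 kg.
Tool frame: the origin (TCP) lies midway between the tips of the shut fingers; the grasp point (between the pads) lies 19 mm behind it; z points along the fingers, y is the line along which they close (so a half turn about z gives the same grasp; the last joint's range is limited). The gripper opens to 88 mm and grips with 3 to 60 N. Pads are 20 mm wide; open, the fingers measure 115 mm over their backs; the gripper's body (75 mm by 178 mm) begins 61 mm behind the grasp point.
Start: joints at [1.22, 0.423, 1.63, -0, 1.089, -0.019], TCP at [203.559, 590.905, 222.675] pointing down, gripper open.
Joint ranges: [-3, 3], [-0.9, 2.11], [0.09, 2.58], [-1.31, 4.45], [0.11, 2.69], [-2.54, 2.54]. Speed limits (rad/s): [2.39, 2.39, 3.01, 3.14, 3.14, 3.14].

## Interface

Orientations are given as a rotation vector (axis times angle).
In Python, from workcell import ctrl gives the robot as it stands.
- The arm moves only by the shell command python3 -m pendant 'ROWS'. ROWS is a JSON object of lists of equal length, an entry for each row: "grip": the opening, from -1 (shut) to 1 (fully open); "linear": the shift along the tool's x, y, z in mm, a list of three; "angular": the turn, a rotation vector about the tool's x, y, z in rad, a list of three. In form: {"grip": [grip, ...], "linear": [[tx, ty, tz], ...], "angular": [[ax, ay, az], ...]}. A call has 1 to 12 rows; each row shifts and turns the commanded pose from where the row before left it, along the tool's axes as they then stand; what a row does not reach is not made up. A row lasts 1/12 s, in which the tool goes at most 41.7 mm and 7.16 degrees, less where a joint would pass 70% of its speed; a pose out of reach is approached as far as the arm can. A call with a gripper value outside its range is refused whole. The fingers move at their own pace and stop on an object; the grip force is fixed at half the most. Time passes only in rows, so rows that do not move let the fingers close. It gives the time, the measured TCP pose, the force, the opening and the grip force at its end, in the units of the state.
- ctrl.get_obs(): the state, without advancing time (a new reading comes with each control period).
- ctrl.get_image(name): name is "side" or "top"; returns the picture (384x512x3 uint8, red, green, blue); there is no depth.
- ctrl.camera_params(name): a dict with "vfov" (degrees; the focal length in pixels is half the picture's height over the tangent of half this angle, whatever the lens; pixels are square), "cx", "cy" (the principal point, pixels), "k1" (the pictures are not rectified: a ray, as slopes to the right and down, at radius r is drawn at 1 + k1 r^2 times it, then the intrinsics apply), "R" (3x3) and "t" (3): a world point X has camera coordinates R X + t. Camera axes: x right, y down, z forward; pixel columns grow to the right and rows downward; lengths in mm; the calibration is good to about 2 mm. A picture is of the moment at which its call begins. camera_params takes no time and is no camera call.
- ctrl.close_job(): hands the job in; it is judged then, once.
The state is a dict: "t": time; "qpos": joint angles; "qvel": joint speeds; "joint_torque": joint torques, N m; "ee_pos": TCP position; "orientation": TCP orientation; "ft_force": force on the tool from outside, world axes, zero at the start; "moment": the same for the moment, N m; "width": finger opening in mm; "grasp_force": force on a finger pad.
Only numpy, scipy, OpenCV 4.12 (cv2) and the standard library are available. Lean on these libraries where they do the work, as an engineer would, in place of code of your own. Each camera call takes 0.05 s, during which the arm holds its last target. There are 200 camera calls.

## Task

Tidy the print bench: lay the wooden-handled gouge flat in the green bin and the black-handled ink knife flat in the yellow bin of the tool tray, then swing the tray's keeper bar across them until it snaps past its ball catch and rests home against the stop. The catch has been re-set by hand, so feel for the stop and never ram or force the bar; leave everything else on the bench where it is, and let go when you are done.

Things in the scene. Friction and masses are not known exactly. Their poses are not given: they have to be found in the camera images.
- tray: wooden base board 230 x 280 x 8 mm, fixed; origin at the centre of its underside, on the bench, z up. On it, in its frame, the two bins lie side by side at (0, -51, 8) and (0, +51, 8) mm, either colour on either side; the keeper's hinge post stands at the -y edge, (30, -118) mm, the grey catch block at the +y edge, y = 118 mm (set by hand along x, not measured).
- green_bin: fixed green plastic open bin, 196 (x) x 100 (y) x 40 mm tall, walls and floor 4 mm; origin at the centre of its underside, which is 8 mm above the bench, so its rim is 48 mm above the bench. x along its length, parallel to the tray's x. For the gouge.
- yellow_bin: fixed yellow plastic open bin, same size and frame as the green one. For the ink knife.
- gouge: loose palm gouge, 129 mm long, 60 g: oak-brown wooden handle 80 x 22 x 20 mm tall with a thin steel shank (7 mm round) ahead of it. Origin under the middle of its length, at bench level when it lies flat; x points along it to the cutting tip, z up. The handle spans x = -65 to +15 mm, the shank to +64 mm, axis 10 mm up. Grip the handle near x = -20 mm.
- ink_knife: loose ink knife, 150 mm long, 70 g: black handle 85 x 18 x 16 mm tall with brass rivets and a flat steel blade (24 mm wide, 2 mm thick) ahead of it. Origin under the middle of its length, at bench level when it lies flat; x points along it to the blade, z up. The handle spans x = -75 to +10 mm, the blade to +75 mm, 8 mm up. Grip the handle near x = -20 mm.
- keeper_hinge (a point): point on the keeper bar's vertical hinge axis, at the bar's mid-height, 62 mm above the bench; axes are the tray's. The bar and its catch bear at most 30 N from the arm. A rigid brass post on the catch block, 236 mm from the hinge, stops the bar; the block sits up to 20 mm to either side of the place where the bar would stop at angle 0.
- keeper_grip (a point): middle of the red sleeve (50 mm long) on the keeper bar, 180 mm from the hinge axis, at the bar's mid-height. Square bar 16 x 16 mm, underside 54 mm, top 70 mm above the bench (6 mm over the bin rims), 250 mm long; a steel plate 40 mm wide across the bar on its last 30 mm meets the catch. y axis along the bar away from the hinge; x axis across it, the way it closes.
- keeper (a joint): angle of the keeper bar (rad): 0 when it points along the tray's +y, 1.57 when along the tray's -x (open, lying beside the bins). It grows opening, counter-clockwise from above; shut it by pushing its outer side clockwise over the bins. Hinge friction about 1 N at the red sleeve; stays where left. Home is where the stop is: anywhere from -0.09 to +0.09.
- catch_ball (a joint): travel (m) of the catch's sprung 16 mm steel ball, 236 mm from the hinge: 0 standing up, about 0.003 while the end plate rides over it, 0 again once the bar has snapped past and the ball stands up behind the plate. The plate meets it 53 mm (0.22 rad) before home and needs some 8 to 12 N at the red sleeve to climb it. The bar can rest part-way on the ball: not shut.
- eraser: bystander: white eraser block 22 x 45 x 14 mm, lying between the two tools; origin under its centre.
- ink_tin: bystander: low blue-banded ink tin, 68 mm across, 45 mm tall; origin under its centre.
- varnish_tin: bystander: red-banded tin, 90 mm across, 110 mm tall, at the back; origin under its centre.
- solvent_bottle: bystander: bottle with red cap, 64 mm across, 170 mm tall, right of the tray; origin under its centre.
- lino_block: bystander: green lino block 90 x 120 x 12 mm on a wooden bench hook at the back; origin under its centre.
- brayer: bystander: ink roller with dark wooden handle, 140 mm long, 35 mm tall, at the back left; origin under its handle's front part.
Not all that is in view belongs to the job. Several things look just like the ink_knife: the one meant starts nearest to the robot's base.

How it is judged (in metres and radians):
On the way, in this order (a step that is already met when the one before it is completed fails the run):
1. both tools lie released in their own bins, with the keeper bar still open (x of gouge in the frame of green_bin between -0.06 and 0.06 m and y of gouge in the frame of green_bin between -0.042 and 0.042 m and z of gouge in the frame of green_bin below 0.035 m and angle between gouge's own x axis and vertical between 1.4 and 1.74 rad and linear speed of each of gouge, ink_knife below 0.03 m/s and contact force between the fingers and gouge below 0.1 N and x of ink_knife in the frame of yellow_bin between -0.06 and 0.06 m and y of ink_knife in the frame of yellow_bin between -0.042 and 0.042 m and z of ink_knife in the frame of yellow_bin below 0.035 m and angle between ink_knife's own x axis and vertical between 1.4 and 1.74 rad and contact force between the fingers and ink_knife below 0.1 N and value of joint keeper above 0.9 rad), for 0.2 s.
2. the keeper bar has snapped past the ball and is home (value of joint keeper below 0.105 rad and value of joint catch_ball below 0.0012 m and velocity of joint keeper between -0.05 and 0.05 rad/s), for 0.2 s.
At the end, for the whole second after the job is handed in: Gouge flat (within 10 degrees) and still in the green bin, ink knife in the yellow bin, both let go, middles within 60 mm lengthwise and 42 mm sideways of the bin centre; keeper bar at rest under 0.105 rad with the catch ball sprung up behind it (travel under 1.2 mm) (all of step 2 and x of gouge in the frame of green_bin between -0.06 and 0.06 m and y of gouge in the frame of green_bin between -0.042 and 0.042 m and z of gouge in the frame of green_bin below 0.035 m and angle between gouge's own x axis and vertical between 1.4 and 1.74 rad and linear speed of each of gouge, ink_knife below 0.03 m/s and contact force between the fingers and gouge below 0.1 N and x of ink_knife in the frame of yellow_bin between -0.06 and 0.06 m and y of ink_knife in the frame of yellow_bin between -0.042 and 0.042 m and z of ink_knife in the frame of yellow_bin below 0.035 m and angle between ink_knife's own x axis and vertical between 1.4 and 1.74 rad and contact force between the fingers and ink_knife below 0.1 N); the robot touches nothing.
It fails at once if the arm forces the keeper bar or tray with more than 30 N (contact force between any of the fingers, the arm and tray above 30 N).
It fails at once if a bystander is moved by more than 20 mm (distance of any of eraser, ink_tin, varnish_tin, solvent_bottle, lino_block, brayer from where it was at the start of the episode above 0.02 m).
It also fails if it takes over 69 s, if anything falls off the work surface, if the arm or the gripper's body presses on something with over 40 N, if the wrist force passes 120 N, or if a joint passes its speed limit or range.

## Working session

There is one attempt and no reset: what is moved stays moved. The work goes in short steps, Python scripts to look and compute and a shell command to move; the robot and the scene stay as the last step left them, time stands still between calls to the robot, and variables do not carry over. Pictures are saved under pics/ and viewed, at most 10 in all, crops included, and the job is handed in when it is done.

```bash
mkdir -p pics; cat > h.py <<'E'
import numpy as np, cv2
from workcell import ctrl
from scipy.spatial.transform import Rotation as Ro
def K(n):
    p=ctrl.camera_params(n); f=192/np.tan(np.radians(p['vfov'])/2); return p,f
def ray(n,uv):
    p,f=K(n); d=np.array([(uv[0]-p['cx'])/f,(uv[1]-p['cy'])/f]); s=d.copy()
    for _ in range(30): s=d/(1+p['k1']*(s@s))
    R=np.array(p['R']); t=np.array(p['t'])
    v=R.T@np.r_[s,1]; return -R.T@t, v/np.linalg.norm(v)
def onz(n,uv,z):
    o,v=ray(n,uv); return o+v*(z-o[2])/v[2]
def tri(a,b):  # top uv, side uv -> point and gap
    o1,v1=ray('top',a); o2,v2=ray('side',b)
    s=np.linalg.lstsq(np.c_[v1,-v2],o2-o1,rcond=None)[0]
    p,q=o1+s[0]*v1,o2+s[1]*v2; return (p+q)/2,np.linalg.norm(p-q)
def proj(n,X):
    p,f=K(n); c=np.array(p['R'])@X+np.array(p['t']); s=c[:2]/c[2]; s=s*(1+p['k1']*(s@s)); return s*f+[p['cx'],p['cy']]
def grab(n,name):
    im=ctrl.get_image(n); cv2.imwrite(f'pics/{name}.png',im[...,::-1]); return im
def state():
    o=ctrl.get_obs(); R=Ro.from_rotvec(o['orientation']).as_matrix(); return o,R
E
python3 - <<'E'
from h import *
for n in('top','side'):
    grab(n,n+'0'); p=ctrl.camera_params(n); R=np.array(p['R']); print(n,p['vfov'],p['k1'],-R.T@np.array(p['t']),R.round(2).tolist())
a=[cv2.imread(f'pics/{n}0.png') for n in('top','side')]
o,R=state(); print(o['t'],R.round(3),o['ee_pos'],o['ft_force'])
E
```

```text
top 42.332950327357565 -0.12949579097182956 [ 182.28872663    5.57828576 1987.32595128] [[0.03, -1.0, 0.01], [-0.98, -0.03, -0.18], [0.18, -0.0, -0.98]]
side 45.22525691239793 0.061914922633641956 [ 216.25286502 1165.64198749 1180.85272391] [[-0.97, -0.26, -0.0], [-0.17, 0.65, -0.74], [0.19, -0.71, -0.68]]
0.1 [[-0.945  0.326 -0.   ]
 [ 0.326  0.945 -0.001]
 [ 0.    -0.001 -1.   ]] [203.41114589 590.48902948 222.03725523] [ 0.18864728  0.63141099 -0.70098075]
```

View pics/top0.png

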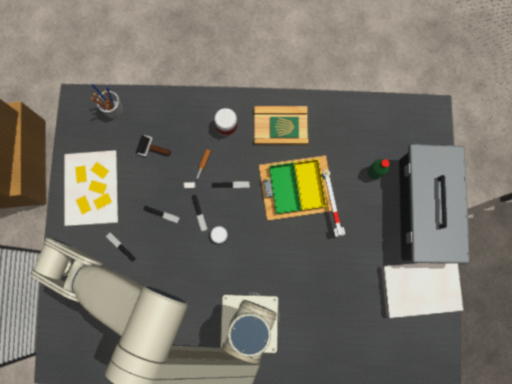

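View pics/side0.png

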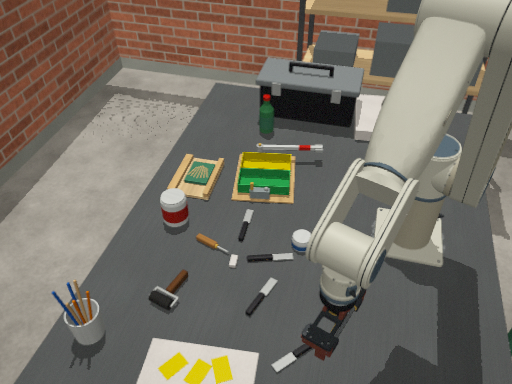

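Top view: gouge at (203,163). Things that look like the ink knife are at (231,185), (162,214), (200,213) and (120,247). Green bin is at (285,188), yellow bin at (310,186), red sleeve at (336,213) and the catch block at (268,188). I'll work out base distances for the four knives and check a close crop.

```bash
python3 - <<'E'
from h import *
for uv in [(231,185),(162,214),(200,213),(120,247)]:
    X=onz('top',uv,8); print(uv,X.round(),np.hypot(X[0],X[1]).round())
t=cv2.imread('pics/top0.png'); s=cv2.imread('pics/side0.png')
a=cv2.resize(t[130:250,130:360],None,fx=3.45,fy=3.45,interpolation=cv2.INTER_CUBIC)
a=np.clip(a.astype(float)*1.5,0,255).astype(np.uint8); cv2.imwrite('pics/c1.png',a)
b=cv2.resize(s[130:330,140:340],None,fx=3,fy=3,interpolation=cv2.INTER_CUBIC); cv2.imwrite('pics/c2.png',np.clip(b.astype(float)*1.5,0,255).astype(np.uint8))
E
```

```text
(231, 185) [545.  88.   8.] 552.0
(162, 214) [418. 362.   8.] 554.0
(200, 213) [427. 209.   8.] 476.0
(120, 247) [280. 525.   8.] 595.0
```

View pics/c1.png

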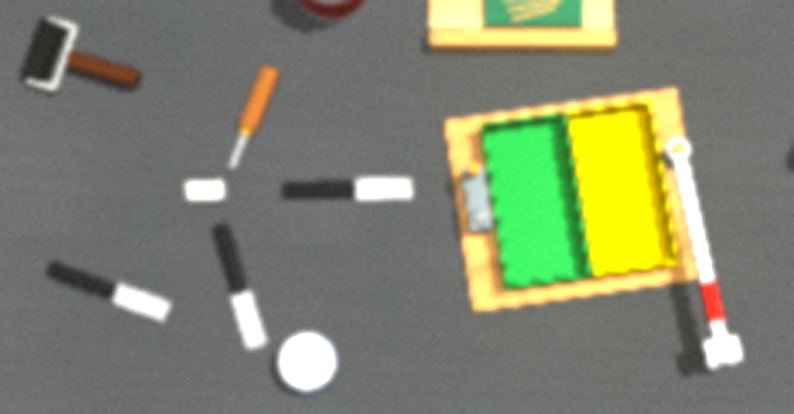

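View pics/c2.png

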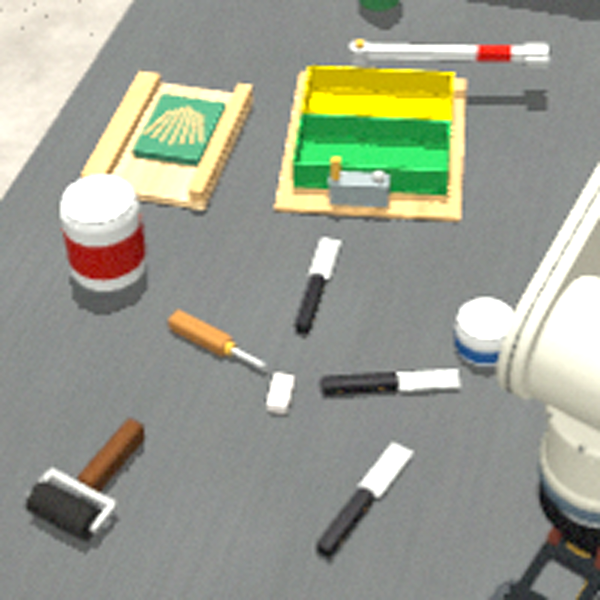

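The crop shows the target as knife #3: handle butt about (194,196), junction about (198,214), blade tip about (204,230). It is nearest the base at 476 mm, against 552 mm for the next one, and its blade points towards the ink tin. Next I'll measure with masks in both views.

```bash
cat > m.py <<'E'
from h import *
def cen(im,kind,box,grow=False):
    x0,y0,x1,y1=box; hsv=cv2.cvtColor(im,cv2.COLOR_RGB2HSV)[y0:y1,x0:x1].astype(int); H,S,V=hsv[...,0],hsv[...,1],hsv[...,2]
    m={'orange':(H>4)&(H<22)&(S>130)&(V>60),'dark':(V<38),'bright':(V>125)&(S<70),'red':((H<6)|(H>172))&(S>150)&(V>70),
       'green':(H>50)&(H<80)&(S>130),'yellow':(H>22)&(H<34)&(S>170)}[kind].astype(np.uint8)
    n,l,st,c=cv2.connectedComponentsWithStats(m); 
    if n<2: return None
    i=1+np.argmax(st[1:,4]); ys,xs=np.where(l==i); 
    return c[i]+[x0,y0], st[i,4], np.c_[xs+x0,ys+y0]
E
python3 - <<'E'
from m import *
T=cv2.imread('pics/top0.png')[...,::-1].copy(); S=cv2.imread('pics/side0.png')[...,::-1].copy()
print('V bench',cv2.cvtColor(T,cv2.COLOR_RGB2HSV)[195:200,215:220,2].mean(), 'handle',T[196:214:3,194:200].max(2).tolist())
Q={'gouge_h':('orange',(195,145,215,175),(190,225,222,255)),'knife_h':('dark',(189,192,203,216),(243,250,275,265)),
'blade':('bright',(194,210,210,234),(270,250,296,262)),'sleeve':('red',(325,190,350,230),(290,135,320,160)),'eraser':('bright',(180,178,198,192),(226,252,240,270)),'gshank':('bright',(192,160,203,182),(214,240,231,255)),
'green':('green',(260,155,335,220),(230,150,300,205)),'yellow':('yellow',(260,155,335,220),(230,145,300,180))}
for k,(c,a,b) in Q.items():
    A=cen(T,c,a);B=cen(S,c,b)
    if A is None or B is None: print(k,A is None,B is None); continue
    p,g=tri(A[0],B[0]); print(k,A[0].round(1),A[1],B[0].round(1),B[1],p.round(1),'gap',g.round(1), [onz('top',A[0],z).round(1)[:2].tolist() for z in (10,18,62)])
# bin rim outer outline: green+yellow contour, min-area rect at rim height
for k in('green','yellow'):
    A=cen(T,k,(260,155,335,220)); r=cv2.minAreaRect(A[2].astype(np.float32)); bx=cv2.boxPoints(r); W=np.array([onz('top',u,48) for u in bx]); print(k,bx.round(1).tolist(),W.round().tolist(),W.mean(0))
E
```

```text
V bench 76.16 handle [[37, 42, 53, 64, 71, 74], [36, 38, 40, 51, 64, 74], [33, 33, 36, 39, 52, 64], [42, 34, 37, 39, 44, 57], [60, 44, 36, 37, 40, 44], [74, 60, 40, 35, 37, 43]]
gouge_h [204.3 158.6] 108 [206.6 240.5] 151 [650.9 201.5  13. ] gap 0.1 [[651.6, 201.8], [649.7, 201.0], [639.3, 196.6]]
knife_h [195.4 204. ] 33 [259.2 259.5] 52 [461.7 229.6   5.4] gap 3.5 [[462.8, 229.3], [461.7, 228.4], [455.4, 223.4]]
blade [201.6 222.3] 107 [282.5 256. ] 124 [389.2 200.6  11.1] gap 0.9 [[389.8, 200.7], [388.9, 199.9], [384.3, 195.6]]
sleeve [335.9 216.9] 50 [304.4 147. ] 51 [ 418.7 -328.4   66.6] gap 1.8 [[426.6, -338.2], [425.6, -336.8], [420.2, -329.2]]
eraser [188.9 184.5] 67 [232.9 260.1] 93 [541.1 259.1  11.9] gap 1.2 [[542.1, 259.4], [540.6, 258.4], [532.6, 252.7]]
gshank [198.5 173.1] 15 [222.  248.5] 26 [589.7 222.1  13.3] gap 0.3 [[590.5, 222.5], [588.9, 221.6], [579.8, 216.8]]
green [284.7 188.1] 1156 [264.4 179.7] 1086 [ 533.3 -127.7   35.9] gap 1.2 [[538.5, -129.4], [537.1, -128.9], [529.2, -125.9]]
yellow [310.1 184.4] 1225 [265.7 160.5] 787 [ 551.  -228.1   47.7] gap 3.2 [[556.6, -232.8], [555.1, -231.8], [546.7, -226.5]]
green [[269.0, 166.3000030517578], [293.29998779296875, 162.60000610351562], [300.3999938964844, 209.60000610351562], [276.1000061035156, 213.3000030517578]] [[619.0, -63.0, 48.0], [637.0, -160.0, 48.0], [447.0, -191.0, 48.0], [430.0, -95.0, 48.0]] [ 533.13217535 -126.94597333   48.        ]
yellow [[293.79998779296875, 161.5], [319.70001220703125, 157.60000610351562], [327.0, 206.60000610351562], [301.1000061035156, 210.39999389648438]] [[641.0, -162.0, 48.0], [661.0, -266.0, 48.0], [462.0, -296.0, 48.0], [444.0, -193.0, 48.0]] [ 552.08364786 -229.41087489   48.        ]
```

```bash
cat >> h.py <<'E'
def go(x,y,z,yaw=None):
    "tool-axis shift, and turn about tool z (after the shift) so tool x has yaw (deg)"
    o,R=state(); d=R.T@(np.array([x,y,z])-o['ee_pos']); s='t %.2f shift %s len %.0f'%(o['t'],d.round(1),np.linalg.norm(d))
    yw=np.degrees(np.arctan2(R[1,0],R[0,0])); s+=' yaw %.1f'%yw
    if yaw is not None: s+=' turn %.3f'%-np.radians((yaw-yw+180)%360-180)
    print(s,'tilt',R[:,2].round(3),'q',o['qpos'].round(2),'F',o['ft_force'].round(1),'w',round(float(o['width']),1))
E
python3 -c "
from h import *
go(646.5,203.2,100,161.3)"
```

```text
t 0.10 shift [-545.1 -221.7  122.3] len 601 yaw 161.0 turn -0.005 tilt [-0.    -0.001 -1.   ] q [ 1.22  0.42  1.63 -0.    1.09 -0.02] F [ 0.2  0.6 -0.7] w 87.6
```

```bash
python3 -m pendant '{"grip":[1,1,1,1,1,1,1,1,1,1,1,1],"linear":[[-34,-14,7],[-34,-14,7],[-34,-14,7],[-34,-14,7],[-34,-14,7],[-34,-14,7],[-34,-14,7],[-34,-14,7],[-34,-14,7],[-34,-14,7],[-34,-14,7],[-34,-14,7]],"angular":[[0,0,0],[0,0,0],[0,0,0],[0,0,0],[0,0,0],[0,0,0],[0,0,0],[0,0,0],[0,0,0],[0,0,0],[0,0,0],[0,0,0]]}' && python3 -m pendant '{"grip":[1,1,1,1,1,1],"linear":[[-34,-13,9],[-34,-13,9],[-34,-14,10],[-34,-14,10],[0,0,0],[0,0,0]],"angular":[[0,0,0],[0,0,0],[0,0,0],[0,0,0],[0,0,0],[0,0,0]]}'; python3 -c "
from h import *
go(646.5,203.2,3,161.3)"
```

```text
t: 1.1
ee_pos: [535.5, 297.6, 138.0]
orientation: [-0.519, -3.098, 0.001]
ft_force: [-0.4, 1.6, -0.0]
width: 87.7
grasp_force: 0.0
t: 1.6
ee_pos: [645.9, 202.0, 99.3]
orientation: [-0.523, -3.096, 0.001]
ft_force: [0.8, -1.0, -0.1]
width: 87.6
grasp_force: 0.0
t 1.60 shift [-0.3  1.4 96.3] len 96 yaw 160.8 turn -0.009 tilt [-0.002 -0.    -1.   ] q [ 0.29  0.64  1.58  0.    0.93 -0.95] F [ 0.8 -1.  -0.1] w 87.6
```

```bash
python3 -m pendant '{"grip":[1,1,1,1,1,1,-1,-1,-1,-1,-1,-1],"linear":[[0,1,25],[0,0,25],[0,0,22],[0,0,15],[0,0,9],[0,0,0],[0,0,0],[0,0,0],[0,0,0],[0,0,0],[0,0,0],[0,0,0]],"angular":[[0,0,0],[0,0,0],[0,0,0],[0,0,0],[0,0,0],[0,0,0],[0,0,0],[0,0,0],[0,0,0],[0,0,0],[0,0,0],[0,0,0]]}' ; python3 -c "
from h import *
go(646.5,203.2,103,161.3)"
```

```text
t: 2.6
ee_pos: [646.2, 204.8, 5.3]
orientation: [0.519, 3.098, 0.001]
ft_force: [0.3, -1.1, 0.5]
width: 51.1
grasp_force: 0.0
t 2.60 shift [ -0.8  -1.4 -97.7] len 98 yaw 161.0 turn -0.005 tilt [ 0.001  0.    -1.   ] q [ 0.29  0.77  1.59 -0.    0.77 -0.95] F [ 0.3 -1.1  0.5] w 51.1
```

```bash
python3 -m pendant '{"grip":[-1,-1,-1,-1,-1,-1,-1,-1],"linear":[[0,0,2],[0,0,0],[0,0,0],[0,0,0],[0,0,0],[0,0,0],[0,0,0],[0,0,0]],"angular":[[0,0,0],[0,0,0],[0,0,0],[0,0,0],[0,0,0],[0,0,0],[0,0,0],[0,0,0]]}' ; python3 -c "
from h import *
go(646.5,203.2,103,161.3)"
```

```text
t: 3.27
ee_pos: [645.8, 204.7, 2.6]
orientation: [-0.519, -3.098, 0.0]
ft_force: [-0.5, 0.0, 0.2]
width: 22.0
grasp_force: 30.0
t 3.27 shift [  -1.1   -1.2 -100.4] len 100 yaw 161.0 turn -0.005 tilt [-0. -0. -1.] q [ 0.29  0.78  1.59  0.    0.77 -0.95] F [-0.5  0.   0.2] w 22.0
```

```bash
python3 -m pendant '{"grip":[-1,-1,-1,-1,-1,-1,-1,-1,-1,-1],"linear":[[0,0,-15],[0,0,-25],[0,0,-35],[0,0,-35],[0,0,0],[0,0,0],[0,0,0],[0,0,0],[0,0,0],[0,0,0]],"angular":[[0,0,0],[0,0,0],[0,0,0],[0,0,0],[0,0,-0.1],[0,0,-0.1],[0,0,-0.1],[0,0,-0.1],[0,0,-0.104],[0,0,0]]}' ; python3 -c "
from h import *
go(553,-124,113,189.9)"
```

```text
t: 4.1
ee_pos: [646.1, 204.8, 113.9]
orientation: [-0.276, 3.129, 0.0]
ft_force: [-0.1, -0.2, -0.2]
width: 21.5
grasp_force: 30.0
t 4.10 shift [ 149.2 -307.4    0.8] len 342 yaw -169.9 turn 0.003 tilt [ 0.001  0.    -1.   ] q [ 0.29  0.62  1.57 -0.    0.95 -1.46] F [-0.1 -0.2 -0.2] w 21.5
```

```bash
python3 -m pendant '{"grip":[-1,-1,-1,-1,-1,-1,-1,-1,-1,-1,-1,-1],"linear":[[8,-16,0],[15,-31,0],[15,-31,0],[15,-31,0],[15,-31,0],[15,-31,0],[15,-31,0],[15,-31,0],[15,-31,0],[13,-27,0],[8,-16,0],[0,0,0]],"angular":[[0,0,0],[0,0,0],[0,0,0],[0,0,0],[0,0,0],[0,0,0],[0,0,0],[0,0,0],[0,0,0],[0,0,0],[0,0,0],[0,0,0]]}' ; python3 - <<'E'
from m import *
go(553,-124,16,189.9)
T=grab('top','top1');S=grab('side','side1')
a=cv2.resize(T[130:250,215:375],None,fx=3,fy=3,interpolation=cv2.INTER_CUBIC); b=cv2.resize(S[70:210,200:330],None,fx=3,fy=3,interpolation=cv2.INTER_CUBIC)
c=np.zeros((420,480+390,3),np.uint8); c[:360,:480]=a; c[:420,480:]=b; c=cv2.resize(c,(800,386)); cv2.imwrite('pics/c3.png',c[...,::-1])
E
```

```text
t: 5.1
ee_pos: [550.0, -126.9, 113.2]
orientation: [0.259, -3.131, 0.001]
ft_force: [-0.1, 1.1, -0.7]
width: 21.4
grasp_force: 30.0
t 5.10 shift [-3.5  2.4 97.2] len 97 yaw -170.5 turn -0.007 tilt [-0.    -0.001 -1.   ] q [-0.25  0.49  1.84 -0.    0.82 -1.98] F [-0.1  1.1 -0.7] w 21.4
```

View pics/c3.png

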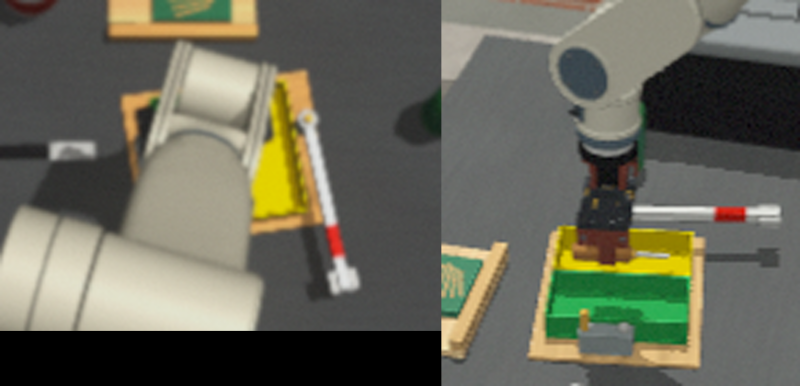

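Side view: the gouge hangs level over the tray, handle about (605,253) in the crop and shank to the right, with nothing in the way. I'll lower it into the green bin.

```bash
python3 -m pendant '{"grip":[-1,-1,-1,-1,-1,-1,-1,-1],"linear":[[-3,2,10],[0,0,25],[0,0,25],[0,0,18],[0,0,10],[0,0,6],[0,0,2],[0,0,0]],"angular":[[0,0,0],[0,0,0],[0,0,0],[0,0,0],[0,0,0],[0,0,0],[0,0,0],[0,0,0]]}' ; python3 -c "
from h import *
go(553,-124,15,189.9)"
```

```text
t: 5.87
ee_pos: [554.6, -120.3, 16.6]
orientation: [0.271, -3.13, -0.0]
ft_force: [-0.2, 0.6, -0.3]
width: 22.0
grasp_force: 30.0
t 5.87 shift [ 2.2 -3.4  1.6] len 4 yaw -170.1 turn -0.000 tilt [-0.  0. -1.] q [-0.23  0.65  1.85  0.    0.64 -1.98] F [-0.2  0.6 -0.3] w 22.0
```

```bash
python3 -m pendant '{"grip":[-0.1,-0.1,-0.1,-0.1,-0.1,-0.1,-0.1,-0.1,-0.1,-0.1,-0.1,-0.1],"linear":[[0,0,1],[0,0,0],[0,0,0],[0,0,0],[0,0,0],[0,0,0],[0,0,-5],[0,0,-15],[0,0,-25],[0,0,-35],[0,0,-30],[0,0,0]],"angular":[[0,0,0],[0,0,0],[0,0,0],[0,0,0],[0,0,0],[0,0,0],[0,0,0],[0,0,0],[0,0,0],[0,0,0],[0,0,0],[0,0,0]]}' ; python3 -c "
from h import *
go(450.6,224.5,120,201.2)"
```

```text
t: 6.87
ee_pos: [557.8, -121.6, 131.6]
orientation: [-0.269, 3.121, -0.005]
ft_force: [1.5, -1.2, 0.4]
width: 39.6
grasp_force: 0.0
t 6.87 shift [ 46.4 359.4   9.9] len 363 yaw -170.1 turn -0.198 tilt [ 0.009 -0.002 -1.   ] q [-0.24  0.46  1.82 -0.    0.85 -1.98] F [ 1.5 -1.2  0.4] w 39.6
```

```bash
python3 -m pendant '{"grip":[1,1,1,1,1,1,1,1,1,1,1,1],"linear":[[4,30,1],[4,33,1],[4,33,1],[4,33,1],[4,33,1],[4,33,0],[4,33,0],[4,33,0],[4,33,0],[4,33,0],[4,32,0],[0,0,0]],"angular":[[0,0,0],[0,0,0],[0,0,0],[0,0,0],[0,0,0],[0,0,0],[0,0,0],[0,0,0],[0,0,0],[0,0,0],[0,0,0],[0,0,0]]}' ; python3 -m pendant '{"grip":[1,1,1,1],"linear":[[0,0,0],[0,0,0],[0,0,0],[0,0,0]],"angular":[[0,0,-0.1],[0,0,-0.098],[0,0,0],[0,0,0]]}' ;python3 - <<'E'
from m import *
go(450.6,224.5,3,201.2)
T=grab('top','top2');S=grab('side','side2')
B=S[140:215,225:335]; cv2.imwrite('pics/c4.png',cv2.resize(np.hstack([S[140:230,225:345],S[215:305,220:340]]),None,fx=3,fy=3,interpolation=cv2.INTER_CUBIC)[...,::-1])
E
```

```text
t: 7.87
ee_pos: [448.2, 229.4, 120.7]
orientation: [-0.276, 3.129, 0.002]
ft_force: [0.4, 0.4, 0.5]
width: 87.9
grasp_force: 0.0
t: 8.2
ee_pos: [449.5, 224.9, 120.6]
orientation: [0.573, -3.089, 0.0]
ft_force: [-0.4, -0.1, -0.3]
width: 87.8
grasp_force: 0.0
t 8.20 shift [ -1.   -0.8 117.6] len 118 yaw -159.0 turn -0.003 tilt [-0. -0. -1.] q [ 0.44  0.4   1.97 -0.    0.77 -1.5 ] F [-0.4 -0.1 -0.3] w 87.8
```

View pics/c4.png

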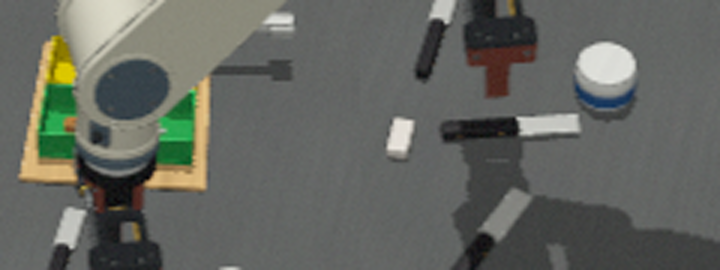

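The crop shows the gouge's butt inside the green bin at about (70,124), mostly hidden by the arm. The gripper is over the knife handle, which is at about (480,130). Now I descend and grip.

```bash
python3 -m pendant '{"grip":[1,1,1,1,1,1,1,1,-1,-1,-1,-1],"linear":[[-1,-1,10],[0,0,25],[0,0,30],[0,0,25],[0,0,15],[0,0,9],[0,0,4],[0,0,0],[0,0,0],[0,0,0],[0,0,0],[0,0,0]],"angular":[[0,0,0],[0,0,0],[0,0,0],[0,0,0],[0,0,0],[0,0,0],[0,0,0],[0,0,0],[0,0,0],[0,0,0],[0,0,0],[0,0,0]]}' ;python3 -m pendant '{"grip":[-1,-1,-1,-1,-1,-1,-1,-1,-1],"linear":[[0,0,0],[0,0,0],[0,0,0],[0,0,0],[0,0,0],[0,0,0],[0,0,0],[0,0,0],[0,0,0]],"angular":[[0,0,0],[0,0,0],[0,0,0],[0,0,0],[0,0,0],[0,0,0],[0,0,0],[0,0,0],[0,0,0]]}';  python3 -c "
from h import *
go(450.6,224.5,3,201.2)"
```

```text
t: 9.3
ee_pos: [451.3, 225.1, 3.5]
orientation: [-0.578, 3.086, 0.001]
ft_force: [-0.7, -0.4, 0.3]
width: 65.0
grasp_force: 0.0
t: 10.05
ee_pos: [450.7, 224.8, 2.6]
orientation: [0.578, -3.088, 0.0]
ft_force: [0.2, -0.1, -0.4]
width: 17.9
grasp_force: 29.9
t 10.05 shift [ 0.2 -0.2 -0.4] len 0 yaw -158.8 turn 0.000 tilt [-0. -0. -1.] q [ 0.44  0.62  2.   -0.    0.53 -1.5 ] F [ 0.2 -0.1 -0.4] w 17.9
```

```bash
python3 -m pendant '{"grip":[-1,-1,-1,-1,-1,-1,-1,-1],"linear":[[0,0,-15],[0,0,-25],[0,0,-35],[0,0,-35],[0,0,-10],[0,0,0],[0,0,0],[0,0,0]],"angular":[[0,0,0],[0,0,0],[0,0,0],[0,0,0],[0,0,0.1],[0,0,0.097],[0,0,0],[0,0,0]]}' ; python3 -c "
from h import *
go(571,-224,122,189.9)"
```

```text
t: 10.72
ee_pos: [450.4, 224.7, 122.6]
orientation: [0.276, -3.129, 0.0]
ft_force: [0.0, 0.2, -1.8]
width: 17.7
grasp_force: 29.9
t 10.72 shift [ -40.1 -462.9    0.6] len 465 yaw -169.9 turn 0.003 tilt [-0. -0. -1.] q [ 0.44  0.4   1.97 -0.    0.78 -1.31] F [ 0.   0.2 -1.8] w 17.7
```

```bash
python3 -m pendant '{"grip":[-1,-1,-1,-1,-1,-1,-1,-1,-1,-1,-1,-1],"linear":[[-2,-20,0],[-3,-36,0],[-3,-36,0],[-3,-36,0],[-3,-36,0],[-3,-36,0],[-3,-36,0],[-3,-36,0],[-3,-36,0],[-3,-36,0],[-3,-36,0],[-3,-36,0]],"angular":[[0,0,0],[0,0,0],[0,0,0],[0,0,0],[0,0,0],[0,0,0],[0,0,0],[0,0,0],[0,0,0],[0,0,0],[0,0,0],[0,0,0]]}' ;python3 -m pendant '{"grip":[-1,-1,-1,-1,-1],"linear":[[-3,-27,0],[-2,-20,0],[0,0,0],[0,0,0],[0,0,0]],"angular":[[0,0,0],[0,0,0],[0,0,0],[0,0,0],[0,0,0]]}' ; python3 -c "
from h import *
go(571,-224,16,189.9)"
```

```text
t: 11.72
ee_pos: [556.3, -180.6, 121.4]
orientation: [0.276, -3.127, -0.002]
ft_force: [0.5, 0.2, -0.2]
width: 18.0
grasp_force: 29.9
t: 12.13
ee_pos: [568.9, -223.4, 121.6]
orientation: [0.274, -3.127, -0.002]
ft_force: [-0.5, 0.3, -0.9]
width: 17.5
grasp_force: 29.9
t 12.13 shift [ -2.2  -1.2 105.5] len 106 yaw -170.0 turn 0.002 tilt [-0.002  0.001 -1.   ] q [-0.39  0.53  1.72  0.    0.89 -2.14] F [-0.5  0.3 -0.9] w 17.5
```

```bash
python3 -m pendant '{"grip":[-1,-1,-1,-1,-1,-1,-1,-1,-1],"linear":[[-1,-1,10],[0,0,20],[0,0,22],[0,0,20],[0,0,15],[0,0,10],[0,0,6],[0,0,2],[0,0,0]],"angular":[[0,0,0],[0,0,0],[0,0,0],[0,0,0],[0,0,0],[0,0,0],[0,0,0],[0,0,0],[0,0,0]]}' ; python3 -c "
from h import *
go(571,-224,16,189.9)"
```

```text
t: 12.88
ee_pos: [571.1, -224.7, 17.5]
orientation: [0.273, -3.129, -0.0]
ft_force: [0.2, -0.1, -1.0]
width: 17.8
grasp_force: 29.9
t 12.88 shift [-0.   0.8  1.5] len 2 yaw -170.0 turn 0.001 tilt [-0.  0. -1.] q [-0.39  0.69  1.75  0.    0.71 -2.14] F [ 0.2 -0.1 -1. ] w 17.8
```

```bash
python3 -m pendant '{"grip":[-0.2,-0.2,-0.2,-0.2,-0.2,-0.2,-0.2,-0.2,-0.2,-0.2,-0.2,-0.2],"linear":[[0,0,1],[0,0,0],[0,0,0],[0,0,0],[0,0,0],[0,0,0],[0,0,-5],[0,0,-15],[0,0,-25],[0,0,-35],[0,0,-30],[0,0,0]],"angular":[[0,0,0],[0,0,0],[0,0,0],[0,0,0],[0,0,0],[0,0,0],[0,0,0],[0,0,0],[0,0,0],[0,0,0],[0,0,0],[0,0,0]]}' ; python3 -c "
from h import *
go(430,-373,127,193)"
```

```text
t: 13.88
ee_pos: [574.6, -226.6, 133.1]
orientation: [-0.271, 3.121, -0.007]
ft_force: [1.1, 0.2, 0.1]
width: 35.3
grasp_force: 0.0
t 13.88 shift [ 167.7 -119.2    5.4] len 206 yaw -170.1 turn -0.054 tilt [ 0.009 -0.004 -1.   ] q [-0.39  0.52  1.71 -0.    0.9  -2.14] F [1.1 0.2 0.1] w 35.3
```

```bash
python3 -m pendant '{"grip":[-1,-1,-1,-1,-1,-1,-1,-1,-1,-1,-1,-1],"linear":[[0,0,0],[0,0,0],[0,0,0],[0,0,0],[0,0,0],[0,0,0],[0,0,0],[0,0,0],[0,0,0],[0,0,0],[0,0,0],[0,0,0]],"angular":[[0,0,0.11],[0,0,0.12],[0,0,0.12],[0,0,0.12],[0,0,0.12],[0,0,0.12],[0,0,0.12],[0,0,0.12],[0,0,0.12],[0,0,0.12],[0,0,0.12],[0,0,0.12]]}' ; python3 -m pendant '{"grip":[-1,-1,-1],"linear":[[0,0,0],[0,0,0],[0,0,0]],"angular":[[0,0,0.08],[0,0,0],[0,0,0]]}';python3 -c "
from h import *
go(430,-373,127,103)"
```

```text
t: 14.88
ee_pos: [570.8, -225.1, 126.4]
orientation: [-1.854, -2.536, 0.0]
ft_force: [1.3, 0.4, 0.6]
width: 0.7
grasp_force: 0.0
t: 15.13
ee_pos: [570.9, -225.1, 126.5]
orientation: [-1.943, -2.468, 0.0]
ft_force: [-0.2, 0.3, 0.2]
width: 0.4
grasp_force: 0.0
t 15.13 shift [-110.7 -171.6   -0.5] len 204 yaw 103.6 turn 0.010 tilt [-0.  0. -1.] q [-0.39  0.53  1.72 -0.    0.9  -0.63] F [-0.2  0.3  0.2] w 0.4
```

```bash
python3 -m pendant '{"grip":[-1,-1,-1,-1,-1,-1,-1,-1,-1],"linear":[[-11,-17,0],[-18,-29,0],[-18,-29,0],[-18,-29,0],[-18,-29,0],[-17,-25,0],[-11,-14,0],[0,0,0],[0,0,0]],"angular":[[0,0,0],[0,0,0],[0,0,0],[0,0,0],[0,0,0],[0,0,0],[0,0,0.01],[0,0,0],[0,0,0]]}' ; python3 - <<'E'
from m import *
T=grab('top','top3');S=grab('side','side3')
for n,I,b in(('top',T,(325,190,350,230)),('side',S,(285,135,320,165))):
    r=cen(I,'red',b); print(n,r and (r[0],r[1]))
a=cen(T,'red',(325,190,350,230)); b=cen(S,'red',(285,135,320,165))
if a and b: print(tri(a[0],b[0]), onz('top',a[0],70))
go(430,-373,58,103)
a=cv2.resize(T[145:245,240:370],(507,390),interpolation=cv2.INTER_CUBIC); b=cv2.resize(S[120:220,215:290],(293,390),interpolation=cv2.INTER_CUBIC)
cv2.imwrite('pics/c5.png',np.hstack([a,b])[...,::-1])
E
```

```text
t: 15.88
ee_pos: [429.1, -373.5, 126.7]
orientation: [1.96, 2.456, 0.0]
ft_force: [0.3, -0.4, -0.1]
width: 0.4
grasp_force: 0.0
top None
side (array([304.28846154, 147.01923077]), np.int32(52))
t 15.98 shift [-0.5 -0.1 68.6] len 69 yaw 102.9 turn -0.001 tilt [ 0.  0. -1.] q [-0.73  0.47  1.82  0.    0.85 -0.96] F [-0.3  0.1  0. ] w 0.4
```

View pics/c5.png

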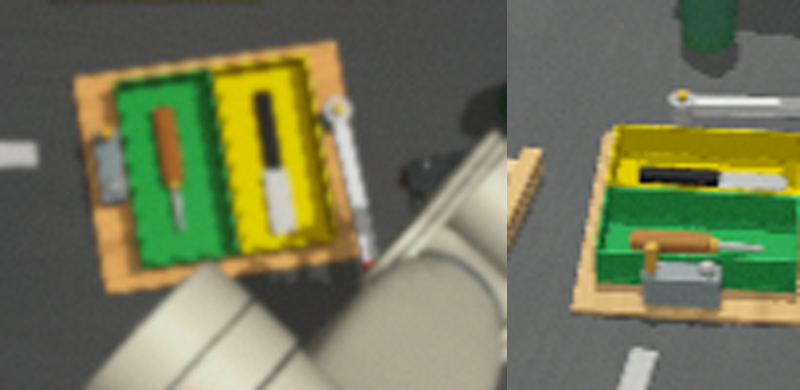

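Both tools lie flat in their own bins: gouge at crop (170,160), knife at crop (270,160). The catch block is at crop (107,165) with its brass post at the far end, about (107,130), and the bar is still open. The shut fingers are about 27 mm outside the bar, so I'll lower them to bar height.

```bash
python3 -m pendant '{"grip":[-1,-1,-1,-1,-1,-1],"linear":[[0,0,15],[0,0,20],[0,0,20],[0,0,11],[0,0,4],[0,0,0]],"angular":[[0,0,0],[0,0,0],[0,0,0],[0,0,0],[0,0,0],[0,0,0]]}' ; python3 -m pendant '{"grip":[-1,-1,-1,-1,-1,-1,-1,-1,-1,-1],"linear":[[2,0,0],[3,0,0],[3,0,0],[3,0,0],[3,0,0],[3,0,0],[3,0,0],[3,0,0],[3,0,0],[3,0,0]],"angular":[[0,0,0],[0,0,0],[0,0,0],[0,0,0],[0,0,0],[0,0,0],[0,0,0],[0,0,0],[0,0,0],[0,0,0]]}';python3 - <<'E'
from m import *
go(430,-373,57,103)
p=onz('top',(267.4,178.3),70); print('post',p)
H=np.array([592.3,-289.1]); v=p[:2]-H; print(np.linalg.norm(v), np.degrees(np.arctan2(v[1],v[0])))
E
```

```text
t: 16.48
ee_pos: [429.6, -372.0, 55.8]
orientation: [-1.956, -2.456, -0.0]
ft_force: [-0.1, -0.1, 0.9]
width: 0.3
grasp_force: 0.0
t: 17.32
ee_pos: [423.0, -344.6, 56.7]
orientation: [1.959, 2.456, -0.0]
ft_force: [-0.9, 0.1, 0.2]
width: 0.5
grasp_force: 0.4
t 17.32 shift [-29.3   0.5  -0.3] len 29 yaw 102.8 turn -0.003 tilt [ 0. -0. -1.] q [-0.71  0.56  1.9  -0.    0.69 -0.93] F [-0.9  0.1  0.2] w 0.5
post [564.98587533 -56.61706228  70.        ]
234.08198934604914 96.70088880997697
```

```bash
cat >> h.py <<'E'
def ang():
    o,R=state(); v=o['ee_pos'][:2]-np.array([592.3,-289.1]); yw=np.degrees(np.arctan2(R[1,0],R[0,0]))
    print('t %.2f ang %.2f r %.1f z %.1f yaw+90 %.1f Fx %s |F| %.1f'%(o['t'],np.degrees(np.arctan2(v[1],v[0]))%360,np.linalg.norm(v),o['ee_pos'][2],yw+90,(R.T@o['ft_force']).round(1),np.linalg.norm(o['ft_force'])))
E
python3 -m pendant '{"grip":[-1,-1,-1,-1,-1,-1,-1],"linear":[[4,0,0],[6,0,0],[9,0.3,0],[12.5,0.4,0],[12.5,0.4,0],[12.5,0.4,0],[12.5,0.4,0]],"angular":[[0,0,0],[0,0,0.035],[0,0,0.05],[0,0,0.07],[0,0,0.07],[0,0,0.07],[0,0,0.07]]}'; python3 -c "
from h import *
ang()"
```

```text
t: 17.9
ee_pos: [418.9, -275.5, 56.6]
orientation: [-2.376, -2.055, 0.0]
ft_force: [0.1, -0.9, -0.2]
width: 0.3
grasp_force: 0.4
t 17.90 ang 175.50 r 174.0 z 56.6 yaw+90 171.7 Fx [-0.9  0.2  0.2] |F| 0.9
```

```bash
python3 -m pendant '{"grip":[-1,-1,-1,-1,-1,-1,-1,-1,-1,-1,-1],"linear":[[13,0.4,0],[13,0.4,0],[13,0.4,0],[13,0.4,0],[13,0.4,0],[13,0.4,0],[11,0.3,0],[9,0.3,0],[6,0.1,0],[4,0,0],[2,0,0]],"angular":[[0,0,0.075],[0,0,0.075],[0,0,0.075],[0,0,0.075],[0,0,0.075],[0,0,0.07],[0,0,0.06],[0,0,0.05],[0,0,0.03],[0,0,0.02],[0,0,0.01]]}'; python3 -c "
from h import *
ang()
T=grab('top','top4');S=grab('side','side4')
a=cv2.resize(T[145:245,240:370],(507,390),interpolation=cv2.INTER_CUBIC); b=cv2.resize(S[120:220,215:290],(293,390),interpolation=cv2.INTER_CUBIC)
cv2.imwrite('pics/c6.png',np.hstack([a,b])[...,::-1])
"
```

```text
t: 18.82
ee_pos: [466.4, -178.0, 56.6]
orientation: [-2.884, -1.244, 0.001]
ft_force: [-1.4, -0.0, 0.4]
width: 0.2
grasp_force: 0.4
t 18.82 ang 138.59 r 167.9 z 56.6 yaw+90 136.7 Fx [-1.  -1.  -0.4] |F| 1.4
```

View pics/c6.png

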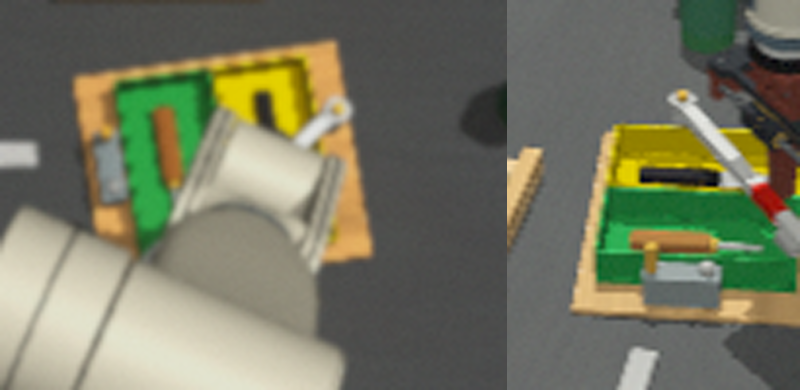

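Side view: the fingers are pushing the bar at the red sleeve, crop (770,200). Both tools are still lying flat, and the ball is up on the catch block at about (707,268).

```bash
python3 -m pendant '{"grip":[-1,-1,-1,-1,-1,-1,-1,-1],"linear":[[4,-1,0],[4,-1,0],[4,-1,0],[4,-1,0],[4,-1,0],[4,-0.5,0],[3,-0.5,0],[2,0,0]],"angular":[[0,0,0.035],[0,0,0.035],[0,0,0.035],[0,0,0.035],[0,0,0.03],[0,0,0.03],[0,0,0.02],[0,0,0.02]]}'; python3 -c "
from h import *
ang()"
```

```text
t: 19.58
ee_pos: [484.4, -155.5, 56.7]
orientation: [-3.013, -0.889, 0.0]
ft_force: [-0.2, -0.3, 0.0]
width: 0.2
grasp_force: 0.4
t 19.58 ang 128.93 r 171.7 z 56.7 yaw+90 122.9 Fx [-0.3  0.2 -0. ] |F| 0.4
```

```bash
python3 -m pendant '{"grip":[-1,-1,-1,-1,-1,-1],"linear":[[2,0,0],[2,0,0],[2,0,0],[2,0,0],[2,0,0],[2,0,0]],"angular":[[0,0,0.0116],[0,0,0.0116],[0,0,0.0116],[0,0,0.0116],[0,0,0.0116],[0,0,0.0116]]}'; python3 -c "
from h import *
ang()"; python3 -m pendant '{"grip":[-1,-1,-1,-1],"linear":[[1.5,0,0],[1.5,0,0],[1.5,0,0],[1.5,0,0]],"angular":[[0,0,0.009],[0,0,0.009],[0,0,0.009],[0,0,0.009]]}'; python3 -c "
from h import *
ang()"
```

```text
t: 20.08
ee_pos: [494.9, -149.2, 56.7]
orientation: [-3.042, -0.783, 0.0]
ft_force: [-1.0, 0.2, -0.3]
width: 0.5
grasp_force: 0.4
t 20.08 ang 124.84 r 170.5 z 56.7 yaw+90 118.9 Fx [-0.7 -0.7  0.3] |F| 1.0
t: 20.42
ee_pos: [500.2, -146.3, 56.7]
orientation: [-3.056, -0.729, 0.0]
ft_force: [-1.4, 0.0, -0.0]
width: 0.3
grasp_force: 0.4
t 20.42 ang 122.84 r 169.9 z 56.7 yaw+90 116.8 Fx [-1.3 -0.7  0. ] |F| 1.4
```

```bash
python3 -m pendant '{"grip":[-1,-1,-1,-1],"linear":[[1,0,0],[1,0,0],[1,0,0],[1,0,0]],"angular":[[0,0,0.006],[0,0,0.006],[0,0,0.006],[0,0,0.006]]}'; python3 -c "
from h import *
ang()"; python3 -m pendant '{"grip":[-1,-1,-1,-1],"linear":[[1,0,0],[1,0,0],[1,0,0],[1,0,0]],"angular":[[0,0,0.006],[0,0,0.006],[0,0,0.006],[0,0,0.006]]}'; python3 -c "
from h import *
ang()"
```

```text
t: 20.75
ee_pos: [503.3, -144.6, 56.7]
orientation: [-3.064, -0.693, 0.001]
ft_force: [-4.0, -2.3, 3.2]
width: 0.5
grasp_force: 2.4
t 20.75 ang 121.64 r 169.7 z 56.7 yaw+90 115.5 Fx [-4.6  0.3 -3.2] |F| 5.6
t: 21.08
ee_pos: [505.8, -143.1, 56.6]
orientation: [-3.072, -0.656, 0.004]
ft_force: [-5.1, -1.2, 4.1]
width: 0.4
grasp_force: 2.4
t 21.08 ang 120.65 r 169.8 z 56.6 yaw+90 114.1 Fx [-5.1 -1.  -4.1] |F| 6.6
```

The plate met the ball at TCP angle of about 122°, which matches the expected home near 109°. I'll keep creeping.

```bash
python3 -m pendant '{"grip":[-1,-1,-1,-1],"linear":[[1,0,0],[1,0,0],[1,0,0],[1,0,0]],"angular":[[0,0,0.006],[0,0,0.006],[0,0,0.006],[0,0,0.006]]}'; python3 -c "
from h import *
ang()"; python3 -m pendant '{"grip":[-1,-1,-1,-1],"linear":[[1,0,0],[1,0,0],[1,0,0],[1,0,0]],"angular":[[0,0,0.006],[0,0,0.006],[0,0,0.006],[0,0,0.006]]}'; python3 -c "
from h import *
ang()"
```

```text
t: 21.42
ee_pos: [510.4, -141.0, 56.5]
orientation: [-3.079, -0.619, 0.002]
ft_force: [-5.3, 0.3, 0.7]
width: 0.8
grasp_force: 1.9
t 21.42 ang 118.95 r 169.2 z 56.5 yaw+90 112.7 Fx [-4.7 -2.4 -0.7] |F| 5.3
t: 21.75
ee_pos: [514.5, -139.7, 56.5]
orientation: [-3.087, -0.582, 0.001]
ft_force: [-4.3, 1.0, -0.1]
width: 0.6
grasp_force: 1.9
t 21.75 ang 117.51 r 168.5 z 56.5 yaw+90 111.4 Fx [-3.7 -2.5  0.2] |F| 4.5
```

```bash
python3 -m pendant '{"grip":[-1,-1,-1,-1,-1,-1],"linear":[[1.2,-0.2,0],[1.2,-0.2,0],[1.2,-0.2,0],[1.2,-0.2,0],[1.2,-0.2,0],[1.2,-0.2,0]],"angular":[[0,0,0.007],[0,0,0.007],[0,0,0.007],[0,0,0.007],[0,0,0.007],[0,0,0.007]]}'; python3 -c "
from h import *
ang()"; python3 -m pendant '{"grip":[-1,-1,-1,-1,-1,-1],"linear":[[1,0,0],[1,0,0],[1,0,0],[1,0,0],[1,0,0],[1,0,0]],"angular":[[0,0,0.006],[0,0,0.006],[0,0,0.006],[0,0,0.006],[0,0,0.006],[0,0,0.006]]}'; python3 -c "
from h import *
ang()"
```

```text
t: 22.25
ee_pos: [521.2, -136.3, 56.6]
orientation: [3.099, 0.517, 0.0]
ft_force: [-4.0, -0.8, -3.0]
width: 0.6
grasp_force: 1.8
t 22.25 ang 114.95 r 168.5 z 56.6 yaw+90 108.9 Fx [-4.1 -0.6  3. ] |F| 5.1
t: 22.75
ee_pos: [526.7, -134.2, 56.7]
orientation: [-3.107, -0.461, 0.0]
ft_force: [-4.1, 1.7, -1.0]
width: 0.4
grasp_force: 1.9
t 22.75 ang 112.95 r 168.2 z 56.7 yaw+90 106.9 Fx [-3.4 -2.8  1. ] |F| 4.5
```

```bash
python3 -m pendant '{"grip":[-1,-1,-1,-1],"linear":[[1,0,0],[1,0,0],[1,0,0],[1,0,0]],"angular":[[0,0,0.006],[0,0,0.006],[0,0,0.006],[0,0,0.006]]}'; python3 -c "
from h import *
ang()"; python3 -m pendant '{"grip":[-1,-1,-1],"linear":[[0.7,0,0],[0.7,0,0],[0.7,0,0]],"angular":[[0,0,0.004],[0,0,0.004],[0,0,0.004]]}'; python3 -c "
from h import *
ang()"
```

```text
t: 23.08
ee_pos: [530.7, -133.2, 56.8]
orientation: [-3.113, -0.424, -0.0]
ft_force: [-4.5, 2.6, 0.1]
width: 0.8
grasp_force: 1.9
t 23.08 ang 111.57 r 167.7 z 56.8 yaw+90 105.5 Fx [-3.6 -3.7 -0.1] |F| 5.2
t: 23.33
ee_pos: [532.9, -132.7, 56.8]
orientation: [3.115, 0.405, 0.001]
ft_force: [-2.6, 1.7, -0.7]
width: 0.2
grasp_force: 1.4
t 23.33 ang 110.80 r 167.3 z 56.8 yaw+90 104.8 Fx [-2.  -2.3  0.7] |F| 3.2
```

```bash
for i in 1; do python3 -m pendant '{"grip":[-1,-1],"linear":[[0.7,0,0],[0.7,0,0]],"angular":[[0,0,0.004],[0,0,0.004]]}'; python3 -c "
from h import *
ang()"; python3 -m pendant '{"grip":[-1,-1],"linear":[[0.7,0,0],[0.7,0,0]],"angular":[[0,0,0.004],[0,0,0.004]]}'; python3 -c "
from h import *
ang()"; done
```

```text
t: 23.5
ee_pos: [534.9, -132.6, 56.9]
orientation: [3.116, 0.393, 0.003]
ft_force: [-0.6, 0.7, -0.2]
width: 0.7
grasp_force: 0.5
t 23.50 ang 110.15 r 166.7 z 56.9 yaw+90 104.4 Fx [-0.4 -0.9  0.2] |F| 1.0
t: 23.67
ee_pos: [536.6, -132.4, 57.1]
orientation: [3.117, 0.38, 0.004]
ft_force: [-0.6, 0.3, -0.2]
width: 0.3
grasp_force: 0.3
t 23.67 ang 109.56 r 166.3 z 57.1 yaw+90 103.9 Fx [-0.5 -0.4  0.2] |F| 0.6
```

```bash
python3 -m pendant '{"grip":[-1,-1],"linear":[[0.7,0,0],[0.7,0,0]],"angular":[[0,0,0.003],[0,0,0.003]]}'; python3 -c "
from h import *
ang()"; python3 -m pendant '{"grip":[-1,-1],"linear":[[0.5,0,0],[0.5,0,0]],"angular":[[0,0,0.003],[0,0,0.003]]}'; python3 - <<'E'
from h import *
ang()
T=grab('top','top5');S=grab('side','side5')
b=cv2.resize(S[125:210,215:310],(760,580),interpolation=cv2.INTER_CUBIC)
cv2.imwrite('pics/c7.png',b[...,::-1])
E
```

```text
t: 23.83
ee_pos: [537.3, -131.9, 57.0]
orientation: [3.119, 0.371, 0.002]
ft_force: [-1.1, -1.2, 0.1]
width: 0.6
grasp_force: 0.7
t 23.83 ang 109.29 r 166.6 z 57.0 yaw+90 103.6 Fx [-1.3  0.9 -0.1] |F| 1.6
t: 24.0
ee_pos: [537.2, -131.6, 56.7]
orientation: [3.121, 0.362, -0.001]
ft_force: [-3.3, -2.1, 3.0]
width: 0.6
grasp_force: 2.2
t 24.00 ang 109.26 r 166.9 z 56.7 yaw+90 103.2 Fx [-3.7  1.3 -3. ] |F| 4.9
```

View pics/c7.png

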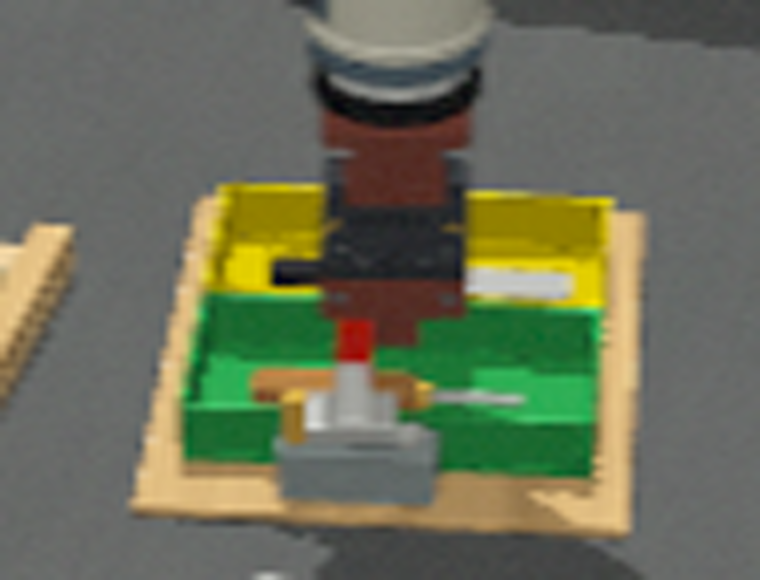

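The picture shows the plate against the brass post at (292,415), and what looks like the ball top at about (408,432) behind the plate. The TCP has stopped advancing while the force rises. One light press will confirm the stop, then I back off.

```bash
python3 -m pendant '{"grip":[-1,-1,-1],"linear":[[0.6,0,0],[0.6,0,0],[0,0,0]],"angular":[[0,0,0],[0,0,0],[0,0,0]]}'; python3 -c "
from h import *
ang()"; python3 -m pendant '{"grip":[-1,-1,-1,-1,-1,-1,-1,-1],"linear":[[-1,0,0],[-2,0,0],[-4,0,0],[-8,0,0],[-10,0,0],[0,0,0],[0,0,-3],[0,0,0]],"angular":[[0,0,0],[0,0,0],[0,0,0],[0,0,0],[0,0,0],[0,0,0],[0,0,0],[0,0,0]]}'; python3 -m pendant '{"grip":[-1,-1,-1,-1,-1,-1,-1,-1],"linear":[[0,0,-15],[0,0,-30],[0,0,-40],[0,0,-40],[0,0,-40],[0,0,-20],[0,0,0],[0,0,0]],"angular":[[0,0,0],[0,0,0],[0,0,0],[0,0,0],[0,0,0],[0,0,0],[0,0,0],[0,0,0]]}'; python3 - <<'E'
from h import *
ang()
S=grab('side','side6')
cv2.imwrite('pics/c8.png',cv2.resize(S[125:210,215:310],(760,580),interpolation=cv2.INTER_CUBIC)[...,::-1])
E
```

```text
t: 24.35
ee_pos: [537.3, -131.4, 56.6]
orientation: [-3.12, -0.363, 0.005]
ft_force: [-6.3, -4.2, 4.6]
width: 0.4
grasp_force: 3.9
t 24.35 ang 109.24 r 167.0 z 56.6 yaw+90 103.3 Fx [-7.1  2.6 -4.6] |F| 8.9
t: 25.02
ee_pos: [514.8, -137.1, 60.2]
orientation: [3.12, 0.362, 0.002]
ft_force: [-0.0, -0.1, -0.0]
width: 0.7
grasp_force: 0.0
t: 25.68
ee_pos: [515.3, -137.0, 246.1]
orientation: [3.119, 0.362, 0.005]
ft_force: [0.2, -0.1, -0.6]
width: 0.6
grasp_force: 0.0
t 25.68 ang 116.84 r 170.5 z 246.1 yaw+90 103.3 Fx [0.2 0.2 0.6] |F| 0.7
```

View pics/c8.png

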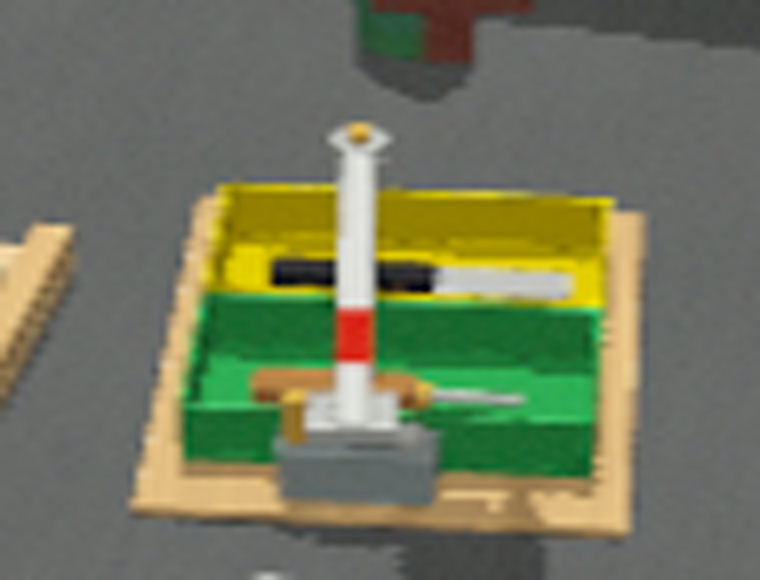

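The bar rests against the post with the ball up behind the plate, and both tools lie flat. From first ball contact to the stop it travelled about 0.22 rad, as described. I'm handing in.

```bash
python3 -c "
from h import *
print(ctrl.close_job())"
```

```text
the job is handed in; nothing more can be done
None
```

I handed the job in at about 26 s: the gouge lies flat in the green bin, the ink knife lies flat in the yellow bin, and the keeper bar is past its ball and home against the stop (about 9 N at most on my readings), with the arm clear; no verdict was returned.

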